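Lock the loose foot of a levelling table

TASK

The levelling table on the desk stands on three adjusting screws; two of their jam nuts are locked, with the lever lying over its dark home line, and one has been left backed off. Find the loose one and swing its lever clockwise (seen from above) until the nut is fully home, its lever pointing along its own home line like the other two. Do not let the adjusting screw turn with it, leave the two locked nuts as they are, and let go.

Things in the scene. Friction and masses are not known exactly. Their poses are not given: they have to be found in the camera images.
- pin_a (a point): Centre (half-way up the free part) of the upright round steel pin at the end of the LOOSE jam nut's lever, the one to move. The pin is 12 mm in diameter; its top is 16 mm above this point, and the lever's flat top with a low collar ends 17 mm below it. The pin stands 50 mm from the screw's axis and can be pinched from above by its sides (it may turn in the fingers, so the hand need not turn) or pushed sideways.
- screw_a_head (a point): Centre of the top face of the loose nut's adjusting screw: a knurled steel head 26 mm in diameter and 12 mm high, above the nut, with a slot line across its top. Its vertical axis is the axis about which nut and lever turn; this point is 5 mm above pin_a's height. A steel spring clip on the side away from the lever's sweep holds the head. The head top is 38 mm above the table's plate, whose top is 42 mm above the desk.
- nut_a (a joint): Turn of the loose jam nut on its screw (rad), growing clockwise seen from above: 0 fully backed off, 1.40 jammed fully home, where the lever lies in line with the dark line on the plate that runs from 62 to 82 mm from the axis. It starts between 0.05 and 0.5. It turns freely (about 2 N at the pin) and stays where it is left; at 1.40 it jams hard on the screw, and pushing on with about 12 N at the pin then drags the screw round.
- screw_a (a joint): Turn of the loose nut's adjusting screw (rad), clockwise positive, 0 at the start: the setting, which must be kept. Held by friction of its spring clip, about 0.6 N m.
- nut_b (a joint): Turn of one of the two locked jam nuts, same make, already home at 1.40; leave alone. The three feet stand in a triangle: two screws 140 mm apart along the near edge, the third 110 mm farther from the robot, midway between them; the levers of locked nuts point away from the robot. Which foot is the loose one varies.
- nut_c (a joint): Turn of the other locked jam nut, already home at 1.40; leave alone.

How it is judged:
At the end, for the whole second after the job is handed in: The loose nut is home to within 0.18 rad (10 degrees) of jammed and at rest, its adjusting screw is within 0.2 rad (11 degrees) of its starting setting, and the other two nuts are still home within 0.18 rad (value of joint each of nut_a, nut_b, nut_c above 1.22 rad and value of joint screw_a between -0.2 and 0.2 rad and velocity of joint nut_a between -0.05 and 0.05 rad/s); the robot touches nothing.
It fails at once if the adjusting screw of the loose nut is turned by more than 0.25 rad (value of joint screw_a above 0.25 rad or value of joint screw_a below -0.25 rad).
It fails at once if a locked nut is loosened by more than 0.18 rad (value of joint any of nut_b, nut_c below 1.22 rad).
It also fails if it takes over 40 s, if anything falls off the work surface, if the arm or the gripper's body presses on something with over 40 N, if the wrist force passes 120 N, or if a joint passes its speed limit or range.

ROBOT

A 6-joint arm with a two-finger parallel gripper is mounted at the origin on a cart in front of the work surface, level with it; the furniture and walls round the work are solid. World frame = base frame: x ahead of the robot, y to its left, z up, the work surface at z = 0. Lengths are in m, angles in rad, forces in N, time in s.
With the tool pointing down it reaches from about 0.375 to 0.9 m from the base axis. Payload 3.1 kg.
Tool frame: the origin (TCP) lies on the centre line of the jaws, within the pads' length; the fingertips stand 22 mm ahead of it and the grasp point (between the pads) lies 3 mm ahead of it; z points along the fingers, y is the line along which they close (so a half turn about z gives the same grasp; the last joint's range is limited). The gripper opens to 87 mm and grips with 3 to 60 N. Pads are 19 mm wide; open, the fingers measure 117 mm over their backs; the gripper's body (75 mm by 190 mm) begins 51 mm behind the grasp point.
Start: joints at [1.161, 0.527, 1.433, -0, 1.181, -0.178], TCP at [0.143, 0.608, 0.209] pointing down, gripper open.
Joint ranges: [-3.08, 3.08], [-0.75, 2.2], [0.22, 2.44], [-1.43, 4.57], [0, 2.65], [-2.85, 2.85]. Speed limits (rad/s): [2.79, 2.79, 3.14, 3.14, 3.14, 3.14].

INTERFACE

Orientations are given as a rotation vector (axis times angle).
In Python, from bench import arm gives the robot as it stands. The module is installed in compiled form; this text tells all that it offers.
- The arm moves only by the tool arm_command, never from a script. Its argument "motion" is one flat list of numbers, 5 for each row, row after row: the opening in per cent of the stroke, from 0 (shut) to 100 (fully open), then the shift along the world's x, y, z in cm, then the turn about the world's z in units of 6 degrees (1.0 is 6 degrees). A call has 1 to 12 rows; each row is the pose to reach, as a shift and turn from the pose commanded when the call began; what a row does not reach only later rows make up. A row lasts 1/12 s, in which the tool goes at most 41.7 mm and 7.16 degrees, less where a joint would pass 70% of its speed; a pose out of reach is approached as far as the arm can. A call with a gripper value outside its range is refused whole. The fingers move at their own pace and stop on an object; "force" is the grip in N (left out, the last holds). Time passes only in rows, so rows that repeat a pose let the fingers close. It gives the time, the measured TCP pose, the force, the opening and the grip force at its end, in the units of the state.
- arm.observe(): the state, without advancing time (a new reading comes with each control period).
- arm.capture(name): name is "scene" or "side" or "wrist"; returns the picture (400x640x3 uint8, blue, green, red); there is no depth.
- arm.camera_params(name): a dict with "vfov" (degrees; the focal length in pixels is half the picture's height over the tangent of half this angle, whatever the lens; pixels are square), "cx", "cy" (the principal point, pixels), "distortion" ([k1, k2, p1, p2, k3] as OpenCV has them; the pictures are not rectified), "R" (3x3) and "t" (3): a world point X has camera coordinates R X + t; the wrist camera has in their place "T_tool_cam" (4x4, takes a point from camera to tool coordinates, whose origin is the TCP and whose axes are the flange's). Camera axes: x right, y down, z forward; pixel columns grow to the right and rows downward; lengths in m; the calibration is good to about 2 mm. A picture is of the moment at which its call begins: read the wrist's pose just before it. camera_params takes no time and is no camera call.
- arm.sign_off(): hands the job in; it is judged then, once.
The state is a dict: "t": time; "q": joint angles; "qd": joint speeds; "tau": joint torques, N m; "tcp_pos": TCP position; "tcp_rot": TCP orientation; "contact_force": force on the tool from outside, world axes, zero at the start; "wrist_torque": the same for the moment, N m; "width": finger opening in m; "finger_force": force on a finger pad.
Only numpy, scipy, OpenCV 4.12 (cv2) and the standard library are available. Lean on these libraries where they do the work, as an engineer would, in place of code of your own. Each camera call takes 0.05 s, during which the arm holds its last target. There are 200 camera calls.

## Working session

There is one attempt and no reset: what is moved stays moved. The work goes in short steps, Python scripts to look and compute and a tool call to move; the robot and the scene stay as the last step left them, time stands still between calls to the robot, and variables do not carry over. Pictures are saved under pics/ and viewed, at most 10 in all, crops included, and the job is handed in when it is done.

Besides the shell and the picture viewer there is one more tool, called after "Request:" as a command line: name --argument value ..., lists and objects as JSON in quotes. arm_command: Moves the arm, as the interface text tells. Its arguments: {"type":"object","properties":{"motion":{"type":"array","items":{"type":"number"}},"force":{"type":"number"}},"required":["motion"]}

```bash
mkdir -p pics; cat > h.py <<'E'
import numpy as np, cv2
from bench import arm
from scipy.spatial.transform import Rotation as Ro
def cam(n,s=None):
    p=arm.camera_params(n); f=200/np.tan(np.radians(p['vfov'])/2)
    K=np.array([[f,0,p['cx']],[0,f,p['cy']],[0,0,1]]); d=np.array(p['distortion'],float)
    if 'R' in p: R=np.array(p['R']);t=np.array(p['t'])
    else:
        T=np.array(p['T_tool_cam']); Rw=Ro.from_rotvec(s['tcp_rot']).as_matrix()
        Rc=Rw@T[:3,:3]; c=Rw@T[:3,3]+s['tcp_pos']; R=Rc.T; t=-R@c
    return K,d,R,t
def plane(C,uv,z):
    K,d,R,t=C; x=cv2.undistortPoints(np.array([[uv]],float),K,d)[0,0]
    v=R.T@np.array([x[0],x[1],1]); c=-R.T@t
    return c+v*(z-c[2])/v[2]
def proj(C,X):
    K,d,R,t=C; return cv2.projectPoints(np.array(X,float).reshape(-1,1,3),cv2.Rodrigues(R)[0],t,K,d)[0][:,0]
E
python3 - <<'E'
from h import *
s=arm.observe();print(s['t'],s['tcp_pos'],s['tcp_rot'],s['width'])
a=arm.capture('scene');b=arm.capture('side')
cv2.imwrite('pics/scene.png',a);cv2.imwrite('pics/side.png',b)
for n in('scene','side'):
    K,d,R,t=cam(n);print(n,-R.T@t,R[2])
print(arm.camera_params('wrist')['T_tool_cam'])
E
```

```text
0.0 [0.14262861 0.60773098 0.20767491] [-0.36166947 -3.12003593  0.00325723] 0.08719778948920594
scene [ 0.26854539 -0.21256085  0.72774432] [ 0.29486919  0.58874699 -0.75261487]
side [0.25508892 1.02375529 0.43754239] [ 0.28543972 -0.86796343 -0.40640331]
[[ 6.82317817e-04 -9.56898079e-01 -2.90423140e-01  7.97777333e-02]
 [ 9.99999712e-01  5.56337669e-04  5.16347196e-04  1.27521947e-03]
 [-3.32518307e-04 -2.90423409e-01  9.56898183e-01 -1.75319647e-01]
 [ 0.00000000e+00  0.00000000e+00  0.00000000e+00  1.00000000e+00]]
```

View pics/scene.png

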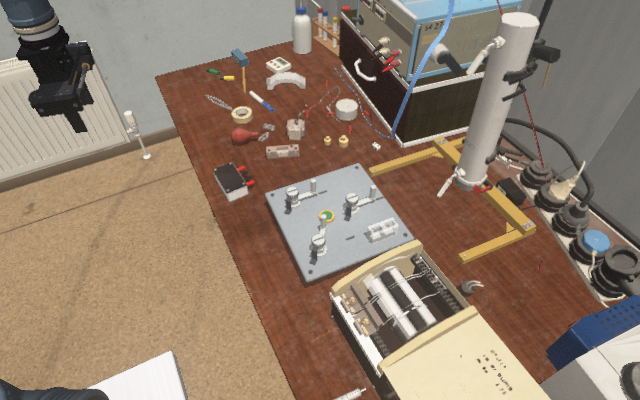

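View pics/side.png

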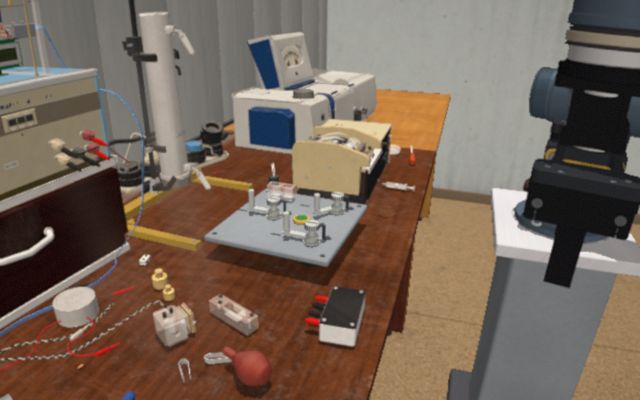

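The plate carries heads near (292,192), (352,200) and (319,241) in the scene view. The last one looks loose: its lever points toward (323,222), while a free dark line lies near (350,238). I'll enlarge both views to check.

```bash
python3 - <<'E'
from h import *
a=cv2.imread('pics/scene.png');b=cv2.imread('pics/side.png')
A=cv2.resize(a[160:280,260:420],None,fx=5,fy=5,interpolation=2)[:600,:800]
cv2.imwrite('pics/sc.png',A)
C=cam('scene')
for n,u in dict(left=(292,190),far=(352,199),right=(319,239)).items(): print(n,plane(C,u,.080))
print('pin',plane(C,(323,217),.091),'line',plane(C,(350,238),.042))
E
```

```text
left [0.48045225 0.34469687 0.08      ]
far [0.58256653 0.2620203  0.08      ]
right [0.47318452 0.20201418 0.08      ]
pin [0.5014711  0.23939012 0.091     ] line [0.54331969 0.19886107 0.042     ]
```

View pics/sc.png

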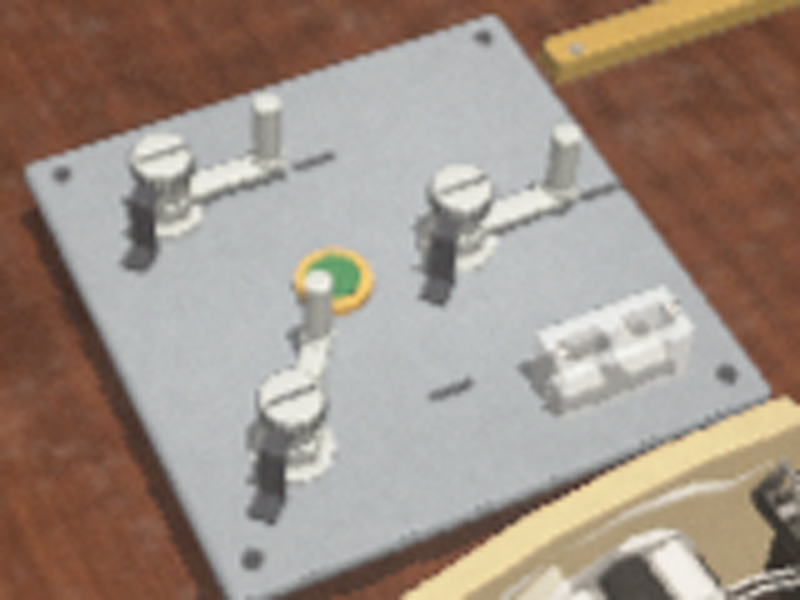

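The right near foot is the loose one: head top at (318.6,239), pin top at (323.6,216), free home line at about (346–354,236–239). The radius of about 46 mm and foot spacing of about 143 mm match the given sizes. I'll go above the pin and look with the wrist camera.

Request:
arm_command --motion '[50,3,-3,0,0.3,50,6,-6.2,0,0.6,50,9,-9.4,0,0.9,50,12,-12.5,0,1.2,50,15,-15.6,0,1.5,50,18,-18.8,0,1.8,50,21,-22,0,2,50,24,-25,0,2.2,50,27,-28,0,2.2,50,30,-31.3,0,2.2,50,33,-34.5,0,2.2,50,35.5,-37,0,2.2]'

```text
t: 1.1
tcp_pos: [0.4896, 0.2457, 0.2083]
tcp_rot: [-0.001, -3.141, 0.0]
contact_force: [0.9, 0.0, -0.4]
width: 0.0437
finger_force: 0.0
```

Request:
arm_command --motion '[50,0,0,0,0,50,0,0,0,0,50,0,0,0,0]'

```text
t: 1.35
tcp_pos: [0.4883, 0.2473, 0.2081]
tcp_rot: [-0.003, -3.14, -0.0]
contact_force: [-0.7, 0.9, 0.9]
width: 0.0437
finger_force: 0.0
```

```bash
python3 - <<'E'
from h import *
s=arm.observe();w=arm.capture('wrist');cv2.imwrite('pics/w1.png',w)
import pickle;pickle.dump(s,open('s1.pkl','wb'))
print(s['t'],s['tcp_pos'],s['tcp_rot'],s['contact_force'])
C=cam('wrist',s)
print(proj(C,[[.4735,.202,.08],[.5015,.239,.091],[.5435,.199,.042]]))
E
```

```text
1.35 [0.4882502  0.2473298  0.20809298] [-2.51039299e-03 -3.13954959e+00 -6.79767712e-06] [-0.70333162  0.89370444  0.8764078 ]
[[269.27475146 168.49716606]
 [309.63066375 201.24025572]
 [274.42630508 224.63423967]]
```

View pics/w1.png

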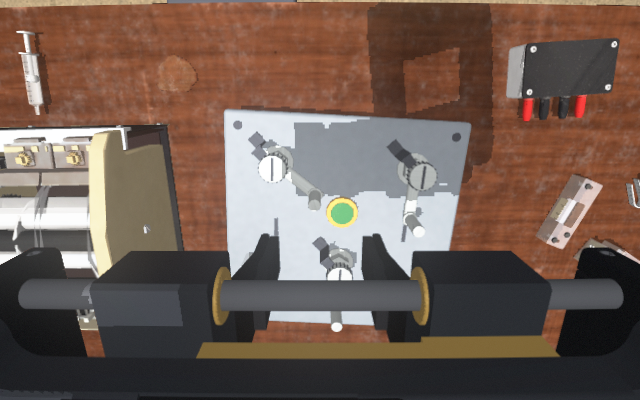

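The head top is at about (273,168), the pin top at about (315,201) and the home line runs (277,218)–(277,235), all close to prediction.

```bash
python3 - <<'E'
from h import *
import pickle;s=pickle.load(open('s1.pkl','rb'));C=cam('wrist',s)
h=plane(C,(273,168),.08);p=plane(C,(315.5,201),.091);l=[plane(C,u,.042) for u in((277,219),(277,234))]
print(h,p,l)
d=(p-h)[:2];print('r',np.hypot(*d),'ang',np.arctan2(d[1],d[0]))
for x in l: e=(x-h)[:2];print('line r,ang',np.hypot(*e),np.arctan2(e[1],e[0]))
l2=plane(C,(423,176),.08);l3=plane(C,(339,281),.08);print(l2,l3,'near edge normal ang',np.arctan2(-(l2-h)[0],(l2-h)[1]))
E
```

```text
[0.47304208 0.20543269 0.08      ] [0.50127725 0.24432882 0.091     ] [array([0.53699889, 0.2020387 , 0.042     ]), array([0.55446396, 0.20136779, 0.042     ])]
r 0.04806385670755306 ang 0.9428905245748299
line r,ang 0.06404680139615934 -0.05301721862080969
line r,ang 0.08152328450087726 -0.04988256617392815
[0.48066263 0.34354114 0.08      ] [0.58999374 0.26761305 0.08      ] near edge normal ang -0.05512215507946552
```

Request:
arm_command --motion '[50,1.4,-0.4,-2,0,50,1.4,-0.4,-5,0,50,1.4,-0.4,-8,0,50,1.4,-0.4,-10,0,50,1.4,-0.4,-11.5,0,50,1.4,-0.4,-12.3,0,50,1.4,-0.4,-12.3,0,50,1.4,-0.4,-12.3,0]'

```text
t: 2.07
tcp_pos: [0.5024, 0.2446, 0.0858]
tcp_rot: [0.002, -3.141, 0.0]
contact_force: [0.5, 0.5, 0.4]
width: 0.0437
finger_force: 0.0
```

Request:
arm_command --motion '[15,0,0,0,0,0,0,0,0,0,0,0,0,0,0,0,0,0,0,0,0,0,0,0,0,0,0,0,0,0]' --force 10

```text
t: 2.57
tcp_pos: [0.5032, 0.2435, 0.086]
tcp_rot: [0.001, 3.141, 0.0]
contact_force: [0.4, 0.1, -0.6]
width: 0.0112
finger_force: 0.0
```

```bash
python3 - <<'E'
from h import *
s=arm.observe();w=arm.capture('wrist');a=arm.capture('scene')
v=np.hstack([cv2.resize(w[100:300,200:400],(400,400)),cv2.resize(a[170:270,270:370],(400,400))])
cv2.imwrite('pics/g1.png',v);print(s['tcp_pos'],s['width'],s['finger_force'],s['contact_force'])
E
```

```text
[0.50318792 0.2435361  0.08599637] 0.011199170973604466 0.0 [ 0.44081981  0.13689491 -0.61089292]
```

View pics/g1.png

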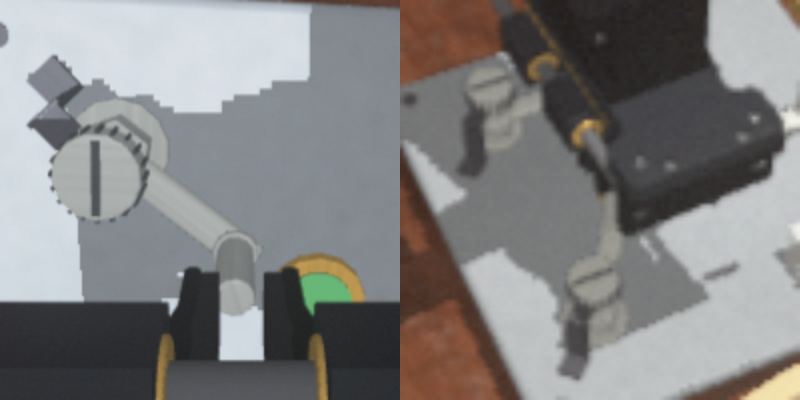

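The pin (crop 218–255) lies between the finger edges. The width reads 11 mm with no grip force, so I'll let it settle and check.

Request:
arm_command --motion '[0,0,0,0,0,0,0,0,0,0,0,0,0,0,0]' --force 10

```text
t: 2.92
tcp_pos: [0.503, 0.2435, 0.0856]
tcp_rot: [-0.001, -3.141, 0.0]
contact_force: [0.4, -0.0, -0.2]
width: 0.0001
finger_force: 0.0
```

```bash
python3 - <<'E'
from h import *
s=arm.observe();w=arm.capture('wrist');a=arm.capture('scene')
v=cv2.resize(w[100:300,200:400],(600,600))
cv2.imwrite('pics/g2.png',v);print(s['tcp_pos'],s['width'],s['finger_force'],s['contact_force'])
C=cam('wrist',s)
print((proj(C,[[.473,.204,.08],[.5015,.243,.091],s['tcp_pos']])-[200,100])*3)
E
```

```text
[0.50297785 0.24354409 0.0856038 ] 5.0511399816152236e-05 0.0 [ 0.38749874 -0.03659649 -0.23498974]
[[140.35315082 262.40925848]
 [350.90844646 428.72518006]
 [354.06931513 423.86173358]]
```

View pics/g2.png

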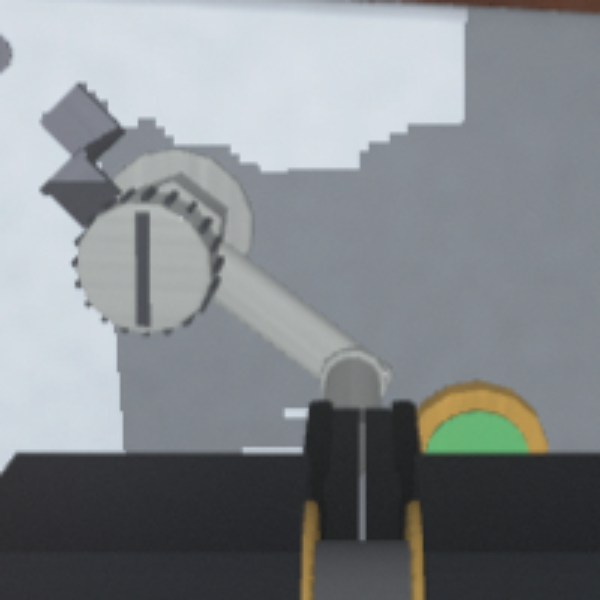

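```bash
python3 - <<'E'
from h import *
import pickle
s=arm.observe();C=cam('wrist',s);p=np.array(s['tcp_pos'])
print('tip near/far',(proj(C,[p+[-.0095,0,-.022],p+[.0095,0,-.022],p+[-.0095,0,.03]])-[200,100])*3)
print('pin base,top',(proj(C,[[.5015,.243,.058],[.5015,.243,.091]])-[200,100])*3)
# triangulate pin top and head from scene + hover wrist
def tri(Cs,us):
    P=[];x=[]
    for (K,d,R,t),u in zip(Cs,us):
        P.append(np.c_[R,t]);x.append(cv2.undistortPoints(np.array([[u]],float),K,d)[0,0])
    X=cv2.triangulatePoints(P[0],P[1],x[0],x[1])[:,0];return X[:3]/X[3]
C1=cam('wrist',pickle.load(open('s1.pkl','rb')));S=cam('scene')
print('pin scene+w1',tri([S,C1],[(323.6,215.5),(315.5,201)]))
print('pin w1+g1',tri([C1,C],[(315.5,201),(317.5,249)]))
print('head w1+g2',tri([C1,C],[(273,168),(248.5,188.5)]))
print('head scene+w1',tri([S,C1],[(318.6,239.2),(273,168)]))
w=arm.capture('side');cv2.imwrite('pics/sd.png',cv2.resize(w[160:280,200:360],None,fx=5,fy=5,interpolation=2))
print(proj(cam('side'),[[.473,.204,.08],[.5015,.243,.091],p+[0,0,-.022]]))
E
```

```text
tip near/far [[354.60457143 337.18774429]
 [354.74952643 421.81043633]
 [352.85958647 447.78589925]]
pin base,top [[352.30872364 363.83806957]
 [350.96544136 428.76787492]]
pin scene+w1 [0.50380986 0.24417099 0.08802054]
pin w1+g1 [0.49402139 0.24406447 0.11411259]
head w1+g2 [0.47152297 0.20650215 0.08734754]
head scene+w1 [0.47383594 0.2048211  0.07551544]
[[337.66798869 193.18196431]
 [318.45220068 193.49920917]
 [317.535479   206.23634348]]
```

View pics/sd.png

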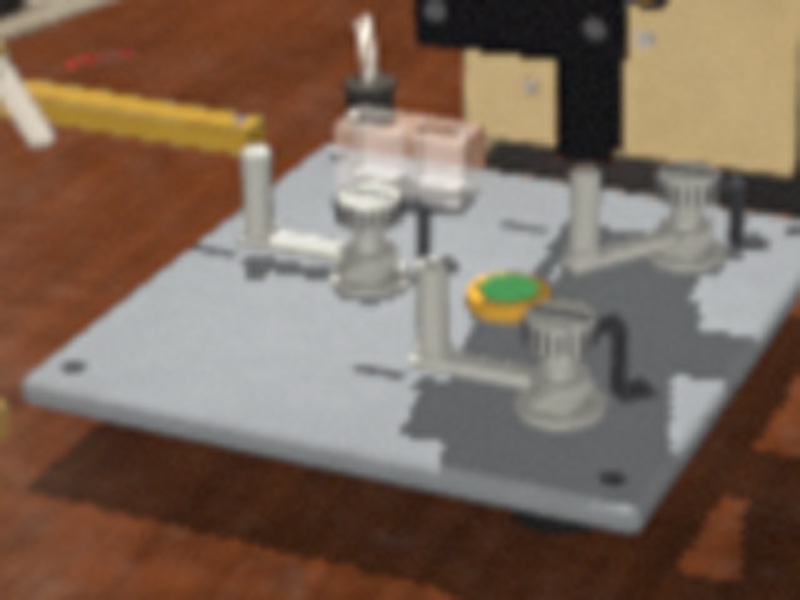

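The side view shows the shut fingertips at about (317.6,192), just above the pin top at (317,193.6). The real tips are about 30 mm higher than the TCP frame suggests, and the wrist view agrees. The pin is untouched, so I'll reopen and descend about 2.7 cm, watching the force.

Request:
arm_command --motion '[50,0,0,0,0,50,0,0,0,0,50,0,0,0,0,50,0,0,0,0,50,0,0,0,0,50,0,0,-0.5,0,50,0,0,-1,0,50,0,0,-1.4,0,50,0,0,-1.4,0,50,0,0,-1.4,0]'

```text
t: 3.9
tcp_pos: [0.5026, 0.2435, 0.071]
tcp_rot: [-0.001, -3.14, 0.0]
contact_force: [0.2, 1.0, 0.1]
width: 0.0431
finger_force: 0.0
```

Request:
arm_command --motion '[50,0,0,-0.4,0,50,0,0,-0.8,0,50,0,0,-1.2,0,50,0,0,-1.2,0,50,0,0,-1.2,0]'

```text
t: 4.32
tcp_pos: [0.5027, 0.2435, 0.0592]
tcp_rot: [-0.001, -3.141, 0.0]
contact_force: [0.5, 0.3, 0.5]
width: 0.0435
finger_force: 0.0
```

```bash
python3 - <<'E'
from h import *
s=arm.observe();w=arm.capture('wrist');a=arm.capture('side')
v=np.hstack([cv2.resize(w[100:300,200:400],(400,400)),cv2.resize(a[140:240,270:370],(400,400))])
cv2.imwrite('pics/g3.png',v);print(s['tcp_pos'],s['width'],s['finger_force'],s['contact_force'])
E
```

```text
[0.5027028  0.24348753 0.0592407 ] 0.04345811446555931 0.0 [0.46300384 0.27810062 0.51362045]
```

View pics/g3.png

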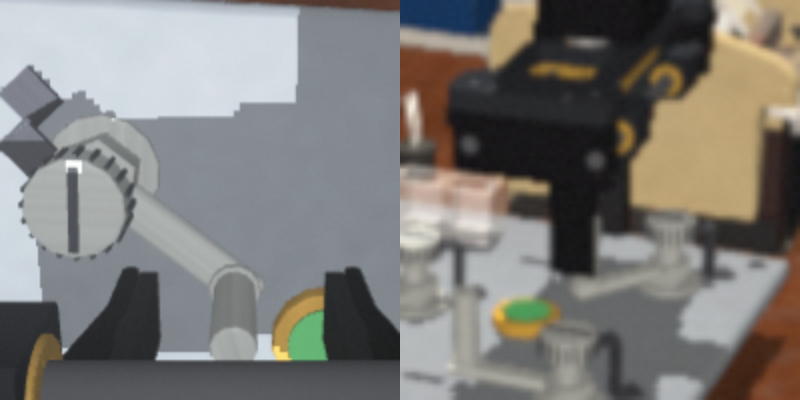

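The pin (crop x≈232) is now between the fingers (158–325) and the tips are near lever height. I'll close.

Request:
arm_command --motion '[0,0,-0.2,0,0,0,0,-0.2,0,0,0,0,-0.2,0,0,0,0,-0.2,0,0,0,0,-0.2,0,0,0,0,-0.2,0,0,0,0,-0.2,0,0,0,0,-0.2,0,0]' --force 12

```text
t: 5.08
tcp_pos: [0.503, 0.2416, 0.0597]
tcp_rot: [0.0, 3.141, -0.0]
contact_force: [0.3, -0.1, -0.3]
width: 0.0114
finger_force: 12.0
```

Request:
arm_command --motion '[0,0.3,-0.2,0,0,0,0.6,-0.4,0,0,0,0.8,-0.6,0,0,0,1.1,-0.9,0,0,0,1.3,-1.2,0,0,0,1.5,-1.5,0,0,0,1.7,-1.9,0,0,0,1.8,-2.2,0,0,0,1.9,-2.6,0,0,0,2,-3,0,0,0,2,-3.2,0,0,0,2,-3.2,0,0]'

```text
t: 6.08
tcp_pos: [0.5252, 0.2092, 0.0598]
tcp_rot: [0.002, 3.137, 0.001]
contact_force: [3.6, 1.7, -2.5]
width: 0.0112
finger_force: 12.0
```

Request:
arm_command --motion '[0,0,-0.1,0,0,0,0,-0.2,0,0,0,0,-0.3,0,0,0,0,-0.4,0,0,0,0,-0.4,0,0,0,0,-0.4,0,0]'

```text
t: 6.58
tcp_pos: [0.5253, 0.2059, 0.0599]
tcp_rot: [0.001, 3.137, 0.001]
contact_force: [3.7, 3.0, -3.8]
width: 0.0116
finger_force: 12.0
```

```bash
python3 - <<'E'
from h import *
s=arm.observe();w=arm.capture('wrist')
cv2.imwrite('pics/g4.png',cv2.resize(w[100:300,200:400],(600,600)));print(s['tcp_pos'],s['width'],s['finger_force'],s['contact_force'])
E
```

```text
[0.52534018 0.2058523  0.05991269] 0.011576597669773899 11.999875009059906 [ 3.68023244  2.99321846 -3.75096225]
```

View pics/g4.png

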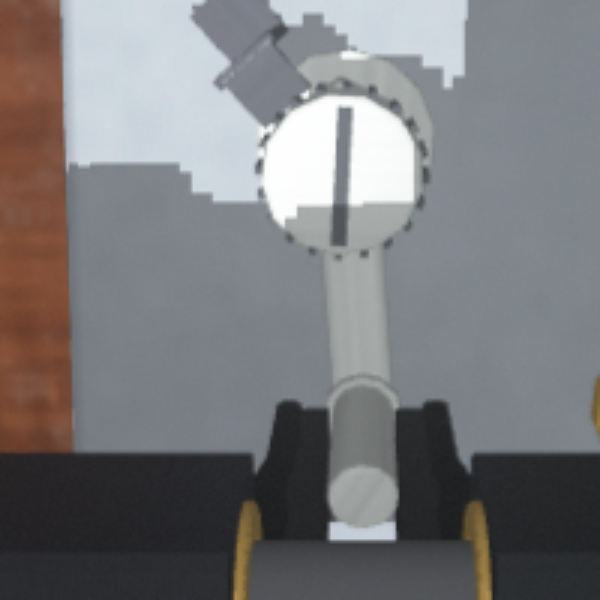

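The pin is held and the lever is almost aligned (head at crop (343,170), pin top at (362,495)). I'll nudge on until the force shows it jamming.

Request:
arm_command --motion '[0,0,-0.1,0,0,0,0,-0.2,0,0,0,0,-0.2,0,0]'

```text
t: 6.88
tcp_pos: [0.5253, 0.2039, 0.0599]
tcp_rot: [0.001, 3.137, 0.001]
contact_force: [4.4, 4.0, -3.8]
width: 0.0114
finger_force: 12.0
```

Request:
arm_command --motion '[0,0,-0.1,0,0,0,0,-0.1,0,0,0,0,-0.1,0,0]'

```text
t: 7.13
tcp_pos: [0.5253, 0.2029, 0.0599]
tcp_rot: [0.0, 3.137, 0.001]
contact_force: [3.6, 3.3, -3.2]
width: 0.011
finger_force: 12.0
```

Request:
arm_command --motion '[0,0,-0.1,0,0,0,0,-0.1,0,0,0,0,-0.1,0,0]'

```text
t: 7.38
tcp_pos: [0.5251, 0.2018, 0.06]
tcp_rot: [0.0, 3.137, 0.001]
contact_force: [3.9, 3.0, -3.1]
width: 0.0121
finger_force: 12.0
```

Request:
arm_command --motion '[0,0,-0.1,0,0,0,0,-0.1,0,0,0,0,-0.1,0,0]'

```text
t: 7.63
tcp_pos: [0.525, 0.2007, 0.06]
tcp_rot: [0.001, 3.138, 0.001]
contact_force: [4.0, 3.9, -1.9]
width: 0.0116
finger_force: 12.0
```

Request:
arm_command --motion '[40,0,0,0,0,40,0,0,0,0,40,0,0,0,0,40,0,0,0,0,40,0,0,2,0,40,0,0,5,0,40,0,0,9,0,40,-1.5,2,13,0,40,-3.7,4.6,14.8,0,40,-3.7,4.6,14.8,0,40,-3.7,4.6,14.8,0,40,-3.7,4.6,14.8,0]'

```text
t: 8.63
tcp_pos: [0.4853, 0.2462, 0.2072]
tcp_rot: [0.001, -3.141, 0.002]
contact_force: [-0.1, -0.3, 0.1]
width: 0.035
finger_force: 0.0
```

```bash
python3 - <<'E'
from h import *
import pickle
s=arm.observe();w=arm.capture('wrist');pickle.dump(s,open('s2.pkl','wb'));print(s['tcp_pos'],s['contact_force'])
cv2.imwrite('pics/w2.png',cv2.resize(w[100:300,220:440],None,fx=3,fy=3,interpolation=2))
E
```

```text
[0.48525003 0.24616405 0.20721205] [-0.14241823 -0.32879319  0.14830032]
```

View pics/w2.png

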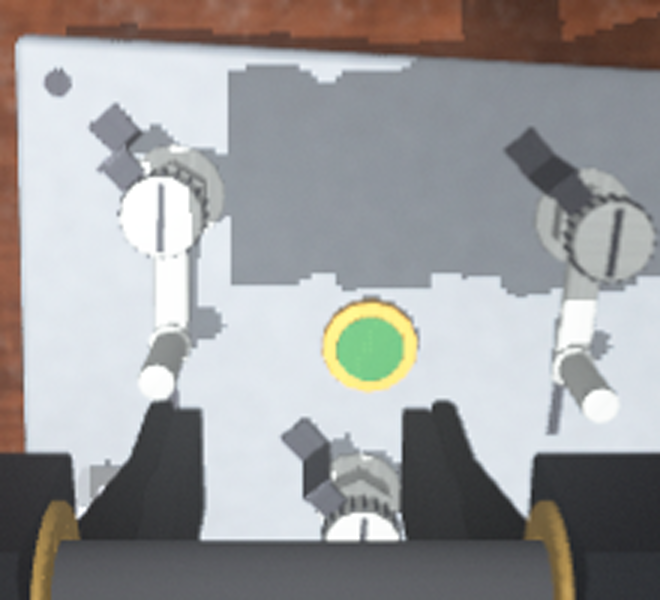

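The lever now points along its line: head at crop (161,215), pin top at (157,383). The slot is still upright in the image and the other levers haven't moved. I'll check the angle.

```bash
python3 - <<'E'
from h import *
import pickle;s=pickle.load(open('s2.pkl','rb'));C=cam('wrist',s)
f=lambda u,z:plane(C,(220+u[0]/3,100+u[1]/3),z)
h=f((162,215),.08);p=f((156.5,382),.091);d=p-h;print(h,p,np.hypot(d[0],d[1]),np.arctan2(d[1],d[0]))
h2=f((613,241),.08);p2=f((600,405),.091);d=p2-h2;print(h2,p2,np.hypot(d[0],d[1]),np.arctan2(d[1],d[0]))
a=f((161,186),.08);b=f((161,248),.08);e=b-a;print('slot',np.arctan2(e[1],e[0]))
E
```

```text
[0.47352667 0.20499631 0.08      ] [0.52382779 0.20281414 0.091     ] 0.050348432060312635 -0.043354953126160466
[0.48145389 0.34350783 0.08      ] [0.53136546 0.34074899 0.091     ] 0.04998775989017117 -0.0552184316092112
slot -0.03805396440718697
```

```bash
python3 -c "
from bench import arm
print(arm.sign_off())"
```

```text
the job is handed in; nothing more can be done
None
```

The loose nut was the near-right foot; I swung its lever home, and it measures about 0.01 rad from the angle of the locked near-left lever. The screw slot shows no visible turn, the two locked levers look unmoved, and the gripper was open and clear when I handed the job in at about 9 s; no verdict came back.

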